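Clamp a plywood blank in the drilling jig

TASK

Get the plywood blank ready for drilling: with a fingertip, slide it along the fence of the jig until it is up against the end stop, then push the arm of the cam clamp right round to its stop pin, so that the cam clamps the blank flush against the fence and the stop. Only push: do not pick the blank up or tilt it, and leave the other things on and around the jig where they are.

Things in the scene. Friction and masses are not known exactly. Their poses are not given: they have to be found in the camera images.
- jig: Dark wooden board bolted to the bench, spanning x -150..+140, y -210..+150, z 0..18 mm about this origin (on the bench). An aluminium fence, 25 mm thick, 22 mm above the board, runs along y; inner face at x = +60 (y -195..+135). A like end stop stands square to it, face at y = +100 (x -30..+55). Seated in their corner, the blank is centred at x +10, y +20 mm.
- corner (a point): The point on the board's top where the fence face and the stop face meet: x = +60, y = +100, z = +18 mm in the jig's frame; axes parallel to the jig's. The fence face is the plane x = 0, the stop face the plane y = 0; the blank lies on the -x, -y side.
- blank: Loose plywood rectangle, 100 (x) x 160 (y) x 18 mm thick, about 0.2 kg, flat on the jig board between fence and cam. Origin: centre of its underside; z up; axes nearly parallel to the jig's. It starts 15 to 55 mm short of the end stop (towards the jig's -y) and 1 to 3 mm off the fence.
- cam: The turning part of the cam clamp, lever included: a steel eccentric disc, 48 mm diameter, 4 to 25 mm above the board, on the near (-x) side of the blank. Origin on the pivot axis, 2 mm above the board's top (disc centre 5 mm off it). The pivot sits on a small sprung carriage: when the cam bites it gives up to 3 mm along the jig's -x. Low spring housing (8 mm high) 31 to 47 mm behind the pivot.
- cam_lever (a joint): Lever's turn about its vertical pivot, rad, growing anticlockwise from above: at q its arm points 150 degrees + q anticlockwise from the jig's +x. Starts open, 0 to 0.25. The cam meets a seated blank near 1.0; from there the push at 85 mm from the pivot grows from 3 to about 10 N, up to the stop pin at 1.5. Pivot friction 0.2 N m, no spring: it stays where left, also when clamped.
- lever_pivot (a point): On the lever's pivot axis, at mid-height of its arm (18 mm above the board's top); at x = -63, y = +20 mm of the jig's frame. The lever's stop pin, 8 mm thick and 27 mm high above the board, stands at x = -80, y = -23 mm of the jig's frame, where it meets the arm 45 mm from the pivot at the end of its swing.
- lever_knob (a point): Centre of the black ball knob (25 mm diameter) at the end of the lever, 108 mm from the pivot. The arm between is a straight steel bar 12 mm wide, 14 mm high (11 to 25 mm above the board's top), reaching from the cam to the knob; bare from about 32 to 96 mm from the pivot.
- screwdriver: Bystander: screwdriver, 150 mm, lying on the jig board behind the fence, along it. Origin under its middle.
- mallet: Bystander: soft-faced mallet lying on the bench to the right, 40 mm head 114 mm long, handle 260 mm. Origin under its head.
- multimeter: Bystander: black hand multimeter, 150 x 78 x 34 mm, lying on the bench to the right. Origin under its centre.
- cordless_drill: Bystander: yellow and black cordless drill, 215 mm high, standing on its battery on the bench to the left. Origin under the battery.
- screw_jar: Bystander: clear screw jar with a dark lid, 44 mm diameter, 55 mm high, standing on the jig board near its corner at the jig's -x, -y. Origin under its centre.
- drive_wheel: Bystander: black rubber robot wheel, 100 mm diameter, 34 mm thick, lying on the bench to the left. Origin under its centre.
- spare_blank: Bystander: a second plywood rectangle like the blank, 100 x 160 x 18 mm, lying on the bench itself, near left. Origin under its centre.

How it is judged (in metres and radians):
At the end, for the whole second after the job is handed in: The blank lies flat on the board, its long side within 2 mm of the fence and its end within 2.5 mm of the stop, square to them within 0.02 rad and at rest, the cam lever is at or within 0.2 rad (11 degrees) of its stop pin and the cam bears on the blank with more than 10 N by itself (x of blank in the frame of corner above -0.052 m and y of blank in the frame of corner above -0.0825 m and angle between the x axis of blank and the x axis of jig, either way round below 0.02 rad and height (world z) of blank below 0.021 m and value of joint cam_lever above 1.3 rad and contact force between cam and blank above 10 N and linear speed of blank below 0.01 m/s); the robot touches nothing.
It fails at once if the blank is lifted (more than 8 mm) or tipped (more than 0.15 rad) (height (world z) of blank above 0.026 m or angle between blank's own z axis and vertical above 0.15 rad).
It fails at once if one of the other things is moved by more than 20 mm (distance of any of screwdriver, mallet, multimeter, cordless_drill, screw_jar, drive_wheel, spare_blank from where it was at the start of the episode above 0.02 m).
It also fails if it takes over 43 s, if anything falls off the work surface, if the arm or the gripper's body presses on something with over 40 N, if the wrist force passes 120 N, or if a joint passes its speed limit or range.

ROBOT

A 6-joint arm with a two-finger parallel gripper is mounted at the origin on the work surface. World frame = base frame: x ahead of the robot, y to its left, z up, the work surface at z = 0. Lengths are in mm, angles in degrees, forces in N, time in s.
With the tool pointing down it reaches from about 300 to 850 mm from the base axis. Payload 4.2 kg.
Tool frame: the origin (TCP) lies at the very end of the fingers, on their centre line; the grasp point (between the pads) lies 19 mm behind it (env.grasp_offset is the distance from the TCP to the grasp point, in mm); z points along the fingers, y is the line along which they close (so a half turn about z gives the same grasp; the last joint's range is limited). The gripper opens to 91 mm and grips with 3 to 60 N. Pads are 32 mm wide; open, the fingers measure 118 mm over their backs; the gripper's body (76 mm by 178 mm) begins 60 mm behind the grasp point.
Start: joints at [-73.51, 18.312, 89.639, -0, 72.044, -1.146], TCP at [174.208, -547.995, 181.076] pointing down, gripper open.
Joint ranges: [-177.97, 177.97], [-48.28, 115.42], [12.27, 149.76], [-77.06, 257.06], [2.81, 150.46], [-146.56, 146.56]. Speed limits (degrees/s): [147.25, 147.25, 180, 180, 180, 180].

INTERFACE

Orientations are given as [roll, pitch, yaw] about the fixed x, y, z axes, in that order (R = Rz(yaw) Ry(pitch) Rx(roll)).
In Python, from workcell import env gives the robot as it stands. The module is installed in compiled form; this text tells all that it offers.
- The arm moves only by the tool send_rows, never from a script. Its argument "motion" is a list of rows, each an object of numbers: "tx", "ty", "tz": the shift along the tool's x, y, z in units of 500 mm (1.0 is 500 mm); "rx", "ry", "rz": the turn, a rotation vector about the tool's x, y, z in units of 30 degrees (1.0 is 30 degrees); "gripper": the closure, from -1 (fully open) to 1 (shut). In form: [{"tx": .., "ty": .., "tz": .., "rx": .., "ry": .., "rz": .., "gripper": ..}, ...]. A call has 1 to 12 rows; each row shifts and turns the commanded pose from where the row before left it, along the tool's axes as they then stand; what a row does not reach is not made up. A row lasts 1/8 s, in which the tool goes at most 62.5 mm and 10.7 degrees, less where a joint would pass 70% of its speed; a pose out of reach is approached as far as the arm can. A call with a number of a shift or a turn outside -1 to 1 is refused whole. A call with a gripper value outside its range is refused whole. The fingers move at their own pace and stop on an object; "grip_force" is the grip in N (left out, the last holds). Time passes only in rows, so rows that do not move let the fingers close. It gives the time, the measured TCP pose, the force, the opening and the grip force at its end, in the units of the state.
- env.state(): the state, without advancing time (a new reading comes with each control period).
- env.grab_frame(name): name is "side" or "top" or "wrist"; returns a dict with "frame" (420x560x3 uint8, red, green, blue), "vertical_fov" (degrees; the focal length in pixels is half the picture's height over the tangent of half this angle, whatever the lens; pixels are square), "cx", "cy" (the principal point, pixels), "rvec" (rotation vector, rad) and "tvec" (3), from world to camera coordinates, as OpenCV has them; the wrist camera has in their place "T_tool_cam" (4x4, takes a point from camera to tool coordinates, whose origin is the TCP and whose axes are the flange's). Camera axes: x right, y down, z forward; pixel columns grow to the right and rows downward; lengths in mm; the calibration is good to about 2 mm. A picture is of the moment at which its call begins: read the wrist's pose just before it. There is no depth.
- env.job_done(): hands the job in; it is judged then, once.
The state is a dict: "time_s": time; "qpos": joint angles; "qvel": joint speeds; "effort": joint torques, N m; "ee_pos": TCP position; "ee_rot": TCP orientation; "force": force on the tool from outside, world axes, zero at the start; "torque": the same for the moment, N m; "gripper_width": finger opening in mm; "gripper_force": force on a finger pad.
Only numpy, scipy, OpenCV 4.12 (cv2) and the standard library are available. Lean on these libraries where they do the work, as an engineer would, in place of code of your own. Each camera call takes 0.05 s, during which the arm holds its last target. There are 200 camera calls.

## Working session

There is one attempt and no reset: what is moved stays moved. The work goes in short steps, Python scripts to look and compute and a tool call to move; the robot and the scene stay as the last step left them, time stands still between calls to the robot, and variables do not carry over. Pictures are saved under pics/ and viewed, at most 10 in all, crops included, and the job is handed in when it is done.

Besides the shell and the picture viewer there is one more tool, called after "Request:" by a JSON object that holds its "method" and its "body". send_rows: Moves the arm, as the interface text tells. Shifts and turns lie within -1 to 1; 1 stands for 500 mm of shift or 30 degrees of turn. Its arguments: {"type":"object","properties":{"motion":{"type":"array"},"grip_force":{"type":"number"}},"required":["motion"]}

```bash
mkdir -p pics; cat > h.py <<'E'
from workcell import env
import numpy as np, cv2
def cast(f,uv,z):
    R=cv2.Rodrigues(np.array(f["rvec"],float))[0]; t=np.array(f["tvec"],float).ravel()
    H=f["frame"].shape[0]; fl=H/2/np.tan(np.radians(f["vertical_fov"])/2)
    o=-R.T@t; out=[]
    for u,v in np.atleast_2d(uv):
        d=R.T@np.array([(u-f["cx"])/fl,(v-f["cy"])/fl,1]); out.append(o+d*(z-o[2])/d[2])
    return np.array(out)
def save(f,n): cv2.imwrite(f"pics/{n}.png",f["frame"][:,:,::-1])
E
python3 - <<'E'
from h import *
import pickle
for n in("top","side"):
    f=env.grab_frame(n);save(f,n);pickle.dump(f,open(n+".pkl","wb"));print(n,{k:v for k,v in f.items() if k!="frame"})
s=env.state();print(s)
E
```

```text
top {'vertical_fov': 42.59853547647172, 'cx': 280.1168113937212, 'cy': 208.45968865551873, 'rvec': array([ 2.13575703, -2.15338255,  0.17799772]), 'tvec': array([ -27.72879281,  532.80479398, 1492.41006944])}
side {'vertical_fov': 44.022424724549644, 'cx': 273.4310812172363, 'cy': 208.17373914428123, 'rvec': array([ 0.85452782, -2.55418696,  1.10184657]), 'tvec': array([ 428.60496832,  279.82260606, 1240.37906203])}
{'time_s': 0.1, 'qpos': array([-7.35102085e+01,  1.83480042e+01,  8.96981766e+01,  1.25516000e-03,
        7.20448481e+01, -1.14398304e+00]), 'qvel': array([-0.02069488, -0.10393398, -0.20807848, -0.04354586,  0.0245686 ,
        0.03219524]), 'effort': array([ 1.08231565e-03, -4.13331556e+01, -2.32508808e+01,  7.30280019e-02,
        4.22081212e-02, -5.87793988e-05]), 'ee_pos': array([ 174.07065568, -547.49520313,  180.31253967]), 'ee_rot': array([-1.79909013e+02, -3.01056371e-03,  1.76333843e+01]), 'force': array([-0.34617971, -0.86139236,  0.95210689]), 'torque': array([-0.0335166 , -0.03035398, -0.03980014]), 'gripper_force': 0.0, 'gripper_width': 91.36723174889755}
```

View pics/top.png

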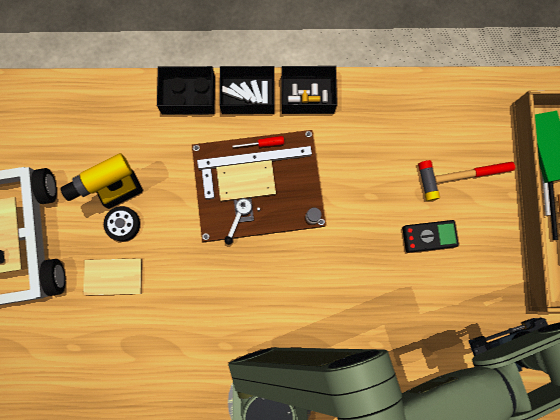

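View pics/side.png

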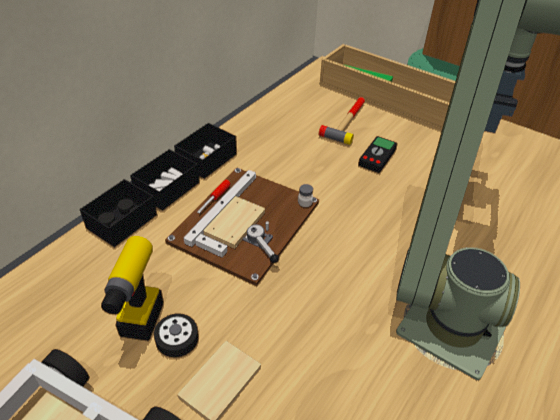

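The top view shows the jig with board corners near (192,143), (312,130), (326,227) and (203,243). The blank is at about (245,181), the cam at (243,206), the knob at (229,240) and the jar at (314,215).

```bash
cat > m.py <<'E'
from h import *
import json
from scipy.optimize import least_squares
def jigfit(f):
    im=f["frame"];hsv=cv2.cvtColor(im,cv2.COLOR_RGB2HSV)
    roi=np.zeros(im.shape[:2],np.uint8);roi[120:250,180:335]=1
    wood=(hsv[...,2]>140)&(hsv[...,1]>60)
    m=((~wood)&(roi>0)).astype(np.uint8)
    m=cv2.morphologyEx(m,cv2.MORPH_OPEN,np.ones((5,5)))
    c=max(cv2.findContours(m,0,1)[0],key=cv2.contourArea)
    h=cv2.approxPolyDP(cv2.convexHull(c),6,True).reshape(-1,2)
    return h,hsv
if __name__=="__main__":
    f=env.grab_frame("top");h,hsv=jigfit(f);print(h);P=cast(f,h,18);print(P.round(1))
    r=cv2.minAreaRect(cast(f,h,18)[:,:2].astype(np.float32));print("rect",r)
    # blank: light wood in the jig's interior
    m=((hsv[...,2]>140)&(hsv[...,1]>50)&(hsv[...,1]<200)&(hsv[...,0]>10)&(hsv[...,0]<32)).astype(np.uint8)
    k=np.zeros_like(m);k[155:205,208:285]=1;m*=k
    c=max(cv2.findContours(m,0,1)[0],key=cv2.contourArea).reshape(-1,2)
    print("blank",cv2.minAreaRect(cast(f,c,36)[:,:2].astype(np.float32)),cast(f,cv2.boxPoints(cv2.minAreaRect(c)),36).round(1))
    cr=cv2.resize(f["frame"][120:255,180:340],None,fx=5,fy=4.4*5/4.4,interpolation=cv2.INTER_CUBIC)[:600]
    cv2.imwrite("pics/crop.png",cv2.resize(cr,(711,533))[:,:,::-1] if 0 else cv2.resize(f["frame"][120:255,180:340],(704,594),interpolation=cv2.INTER_CUBIC)[:,:,::-1])
E
python3 m.py
```

```text
[[310 131]
 [324 226]
 [230 245]
 [202 241]
 [192 145]]
[[ 767.8 -122.9   18. ]
 [ 484.2 -158.3   18. ]
 [ 431.6  111.9   18. ]
 [ 443.7  192.1   18. ]
 [ 727.3  225.3   18. ]]
rect ((595.4308471679688, 32.294403076171875), (306.9128723144531, 352.691650390625), 6.6860432624816895)
blank ((617.4820556640625, 66.99518585205078), (99.61750030517578, 161.62977600097656), 6.93380880355835) [[657.1 153.7  36. ]
 [676.7  -7.6  36. ]
 [577.6 -19.1  36. ]
 [558.4 140.7  36. ]]
```

View pics/crop.png

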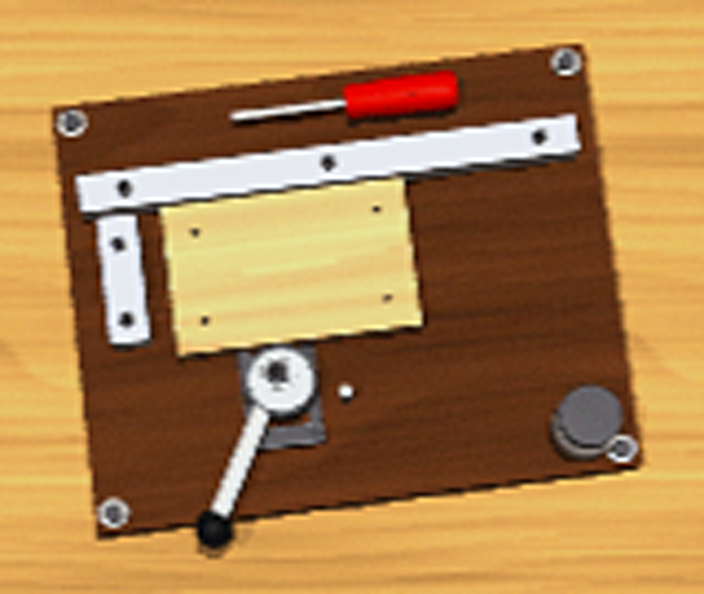

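The enlarged crop shows the blank about 25 px (at 4.4x) short of the stop. The lever points down-left with its knob at crop (213,530), and the stop pin is at crop (346,391).

```bash
cat > fit.py <<'E'
from h import *
import pickle,json
f=pickle.load(open("top.pkl","rb"))
L=[((53,107),(140,150,18)),((581,45),(140,-210,18)),((642,467),(-150,-210,18)),((98,538),(-150,150,18)),
((76,180),(85,135,40)),((577,115),(85,-195,40)),((581,152),(60,-195,40)),((112,346),(-30,125,40)),((151,340),(-30,100,40)),((346,391),(-80,-23,45))]
px=lambda p:np.array([180+(p[0]+.5)/4.4-.5,120+(p[1]+.5)/4.4-.5])
W=np.array([cast(f,px(p),q[2])[0,:2] for p,q in L]);J=np.array([q[:2] for _,q in L],float)
wc,jc=W.mean(0),J.mean(0);U,S,V=np.linalg.svd((J-jc).T@(W-wc));R=(U@V).T;t=wc-R@jc
print("yaw",np.degrees(np.arctan2(R[1,0],R[0,0])),"t",t);print("res",(J@R.T+t-W).round(1).tolist())
json.dump([R.tolist(),t.tolist()],open("jig.json","w"))
tj=lambda p:R.T@(p-t)
k=tj(cast(f,px((213,530)),36)[0,:2]);d=k-[-63,20];print("knob jig",k,np.hypot(*d),"q",np.radians(np.degrees(np.arctan2(d[1],d[0]))-150))
for p in((161,210),(404,181),(423,325),(180,356)):print("blank corner jig",tj(cast(f,px(p),36)[0,:2]).round(1))
print("jar lid jig",tj(cast(f,px((591,417)),73)[0,:2]),"pivot world",R@[-63,20]+t)
E
python3 fit.py
```

```text
yaw 6.856569889181482 t [608.4992824   61.95099572]
res [[-1.0, 1.2], [1.2, -1.9], [-0.3, -1.8], [0.5, 0.6], [2.0, -0.9], [-0.5, 1.3], [-0.2, 0.5], [-0.2, 0.5], [-1.0, 0.9], [-0.7, -0.5]]
knob jig [-156.84809538   73.39591387] 107.97494442374975 q 0.006314746036548483
blank corner jig [57.  83.4]
blank corner jig [ 56.3 -77.5]
blank corner jig [-40.9 -77.6]
blank corner jig [-41.3  81.8]
jar lid jig [-119.99187815 -174.73232599] pivot world [543.56216491  74.28674748]
```

Request:
{"method": "send_rows", "body": {"motion": [{"rz": 0.18, "gripper": 1}, {"rz": 0.18, "gripper": 1}, {"tx": 0.085, "ty": -0.075, "gripper": 1}, {"tx": 0.085, "ty": -0.075, "gripper": 1}, {"tx": 0.085, "ty": -0.075, "gripper": 1}, {"tx": 0.085, "ty": -0.075, "gripper": 1}, {"tx": 0.085, "ty": -0.075, "gripper": 1}, {"tx": 0.085, "ty": -0.075, "gripper": 1}, {"tx": 0.085, "ty": -0.075, "gripper": 1}, {"tx": 0.085, "ty": -0.075, "gripper": 1}, {"tx": 0.085, "ty": -0.075, "gripper": 1}, {"tx": 0.085, "ty": -0.075, "gripper": 1}]}}

```text
invalid input at $.motion[0]: expected keys tx, ty, tz, rx, ry, rz, gripper
```

Request:
{"method": "send_rows", "body": {"motion": [{"tx": 0, "ty": 0, "tz": 0, "rx": 0, "ry": 0, "rz": 0.18, "gripper": 1}, {"tx": 0, "ty": 0, "tz": 0, "rx": 0, "ry": 0, "rz": 0.18, "gripper": 1}, {"tx": 0.085, "ty": -0.075, "tz": 0, "rx": 0, "ry": 0, "rz": 0, "gripper": 1}, {"tx": 0.085, "ty": -0.075, "tz": 0, "rx": 0, "ry": 0, "rz": 0, "gripper": 1}, {"tx": 0.085, "ty": -0.075, "tz": 0, "rx": 0, "ry": 0, "rz": 0, "gripper": 1}, {"tx": 0.085, "ty": -0.075, "tz": 0, "rx": 0, "ry": 0, "rz": 0, "gripper": 1}, {"tx": 0.085, "ty": -0.075, "tz": 0, "rx": 0, "ry": 0, "rz": 0, "gripper": 1}, {"tx": 0.085, "ty": -0.075, "tz": 0, "rx": 0, "ry": 0, "rz": 0, "gripper": 1}, {"tx": 0.085, "ty": -0.075, "tz": 0, "rx": 0, "ry": 0, "rz": 0, "gripper": 1}, {"tx": 0.085, "ty": -0.075, "tz": 0, "rx": 0, "ry": 0, "rz": 0, "gripper": 1}, {"tx": 0.085, "ty": -0.075, "tz": 0, "rx": 0, "ry": 0, "rz": 0, "gripper": 1}, {"tx": 0.085, "ty": -0.075, "tz": 0, "rx": 0, "ry": 0, "rz": 0, "gripper": 1}]}}

```text
time_s: 1.65
ee_pos: [552.5, -123.5, 180.9]
ee_rot: [180.0, 0.0, 6.8]
force: [0.6, -0.2, 0.2]
gripper_width: 0.6
gripper_force: 0.0
```

Request:
{"method": "send_rows", "body": {"motion": [{"tx": 0.083, "ty": -0.071, "tz": 0, "rx": 0, "ry": 0, "rz": 0, "gripper": 1}, {"tx": 0.083, "ty": -0.071, "tz": 0.04, "rx": 0, "ry": 0, "rz": 0, "gripper": 1}, {"tx": 0, "ty": 0, "tz": 0.04, "rx": 0, "ry": 0, "rz": 0, "gripper": 1}, {"tx": 0, "ty": 0, "tz": 0, "rx": 0, "ry": 0, "rz": 0, "gripper": 1}]}}

```text
time_s: 2.15
ee_pos: [624.2, -44.0, 138.8]
ee_rot: [-180.0, 0.3, 6.9]
force: [0.4, -0.2, -0.2]
gripper_width: 0.3
gripper_force: 0.0
```

```bash
python3 - <<'E'
from h import *
import pickle
s=env.state();f=env.grab_frame("wrist");save(f,"w1");pickle.dump((s,f),open("w1.pkl","wb"))
print(s["ee_pos"],s["ee_rot"],s["force"],f["T_tool_cam"])
E
```

```text
[624.15364759 -44.02708584 138.75263602] [-179.95362027    0.29042302    6.89855921] [ 0.44625838 -0.21109408 -0.15804673] [[ 3.92543171e-04 -9.62969081e-01 -2.69611562e-01  7.51101775e+01]
 [ 9.99999913e-01  4.16924030e-04 -3.31655405e-05 -9.52192592e-01]
 [ 1.44344929e-04 -2.69611526e-01  9.62969161e-01 -2.05043311e+02]
 [ 0.00000000e+00  0.00000000e+00  0.00000000e+00  1.00000000e+00]]
```

View pics/w1.png

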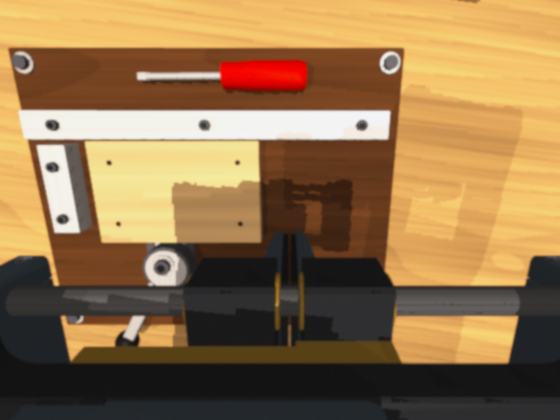

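The wrist view shows the blank's right edge at u≈262, from (260,141) to (264,243). The fingertips are at about u 290, v 240, clear to the right of it. I'll check this against the estimate.

```bash
cat >> h.py <<'E'
from scipy.spatial.transform import Rotation as Ro
def wcast(s,f,uv,z):
    T=np.eye(4);T[:3,:3]=Ro.from_euler("xyz",s["ee_rot"],degrees=True).as_matrix();T[:3,3]=s["ee_pos"]
    C=np.linalg.inv(T@np.array(f["T_tool_cam"]))
    g=dict(f);g["rvec"]=cv2.Rodrigues(C[:3,:3])[0];g["tvec"]=C[:3,3];return cast(g,uv,z)
import json
try: RJ,tJ=map(np.array,json.load(open("jig.json")))
except OSError: pass
def tojig(P): return (np.atleast_2d(P)[:,:2]-tJ)@RJ
E
python3 - <<'E'
from h import *
import pickle
s,f=pickle.load(open("w1.pkl","rb"))
print("blank",tojig(wcast(s,f,[(86,141),(260,141),(263,243),(99,243)],36)).round(1).tolist())
print("fence inner ends",tojig(wcast(s,f,[(389,139),(22,139)],40)).round(1).tolist())
print("stop -30,100:",tojig(wcast(s,f,[(77,233)],40)).round(1),"tcp",tojig(s["ee_pos"]))
E
```

```text
blank [[59.0, 81.4], [59.2, -79.2], [-41.3, -79.8], [-41.6, 85.4]]
fence inner ends [[61.4, -196.7], [61.0, 136.9]]
stop -30,100: [[-29.5 102.9]] tcp [[   2.8902884  -107.08902443]]
```

Request:
{"method": "send_rows", "body": {"motion": [{"tx": 0, "ty": 0, "tz": 0.08, "rx": 0, "ry": 0, "rz": 0, "gripper": 1}, {"tx": 0, "ty": 0, "tz": 0.08, "rx": 0, "ry": 0, "rz": 0, "gripper": 1}, {"tx": 0, "ty": 0, "tz": 0.067, "rx": 0, "ry": 0, "rz": 0, "gripper": 1}, {"tx": 0, "ty": 0, "tz": 0, "rx": 0, "ry": 0, "rz": 0, "gripper": 1}, {"tx": 0, "ty": -0.01, "tz": 0, "rx": 0, "ry": 0, "rz": 0, "gripper": 1}, {"tx": 0, "ty": -0.01, "tz": 0, "rx": 0, "ry": 0, "rz": 0, "gripper": 1}, {"tx": 0, "ty": -0.008, "tz": 0, "rx": 0, "ry": 0, "rz": 0, "gripper": 1}, {"tx": 0, "ty": -0.006, "tz": 0, "rx": 0, "ry": 0, "rz": 0, "gripper": 1}, {"tx": 0, "ty": -0.006, "tz": 0, "rx": 0, "ry": 0, "rz": 0, "gripper": 1}, {"tx": 0, "ty": -0.006, "tz": 0, "rx": 0, "ry": 0, "rz": 0, "gripper": 1}, {"tx": 0, "ty": -0.006, "tz": 0, "rx": 0, "ry": 0, "rz": 0, "gripper": 1}, {"tx": 0, "ty": 0, "tz": 0, "rx": 0, "ry": 0, "rz": 0, "gripper": 1}]}}

```text
time_s: 3.7
ee_pos: [622.4, -18.7, 27.5]
ee_rot: [180.0, 0.0, 6.9]
force: [-0.2, -1.2, 1.3]
gripper_width: 0.3
gripper_force: 0.0
```

Request:
{"method": "send_rows", "body": {"motion": [{"tx": 0, "ty": -0.004, "tz": 0.002, "rx": 0, "ry": 0, "rz": 0, "gripper": 1}, {"tx": 0, "ty": -0.004, "tz": 0.002, "rx": 0, "ry": 0, "rz": 0, "gripper": 1}, {"tx": 0, "ty": -0.004, "tz": 0, "rx": 0, "ry": 0, "rz": 0, "gripper": 1}]}}

```text
time_s: 4.08
ee_pos: [621.6, -12.8, 25.4]
ee_rot: [180.0, 0.0, 6.8]
force: [0.5, -0.6, -0.3]
gripper_width: 0.5
gripper_force: 0.0
```

Request:
{"method": "send_rows", "body": {"motion": [{"tx": 0, "ty": -0.003, "tz": 0, "rx": 0, "ry": 0, "rz": 0, "gripper": 1}, {"tx": 0, "ty": 0, "tz": 0, "rx": 0, "ry": 0, "rz": 0, "gripper": 1}]}}

```text
time_s: 4.32
ee_pos: [621.5, -11.3, 25.5]
ee_rot: [180.0, -0.0, 6.8]
force: [0.3, -0.1, 0.1]
gripper_width: 0.7
gripper_force: 0.0
```

Request:
{"method": "send_rows", "body": {"motion": [{"tx": 0, "ty": -0.003, "tz": 0, "rx": 0, "ry": 0, "rz": 0, "gripper": 1}, {"tx": 0, "ty": 0, "tz": 0, "rx": 0, "ry": 0, "rz": 0, "gripper": 1}]}}

```text
time_s: 4.58
ee_pos: [621.3, -9.9, 25.5]
ee_rot: [180.0, 0.0, 6.8]
force: [0.2, 0.8, 0.3]
gripper_width: 0.3
gripper_force: 0.0
```

```bash
python3 - <<'E'
from h import *
import pickle
s=env.state();f=env.grab_frame("wrist");save(f,"w2");pickle.dump((s,f),open("w2.pkl","wb"));print(s["ee_pos"])
E
```

```text
[621.33264432  -9.89082663  25.54414305]
```

View pics/w2.png

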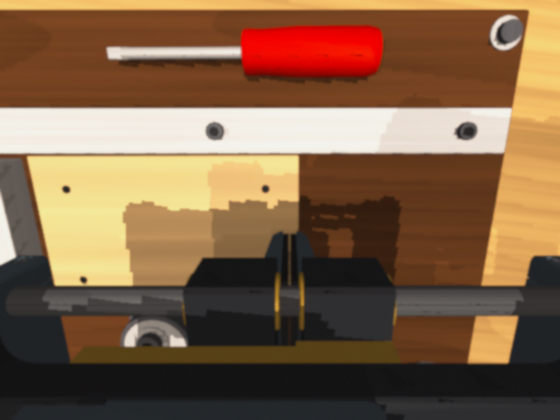

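```bash
python3 - <<'E'
from h import *
import pickle
s,f=pickle.load(open("w2.pkl","rb"))
print("blank",tojig(wcast(s,f,[(27,156),(44,250),(299,155),(299,230)],36)).round(1).tolist())
print("stop edge top z40",tojig(wcast(s,f,[(0,170),(14,250)],40)).round(1).tolist(),"tcp",tojig(s["ee_pos"]))
im=f["frame"]
for v in(165,200,235):print(v,[tuple(int(c) for c in im[v,u]) for u in range(0,56,4)])
print([tuple(int(c) for c in im[180,u]) for u in range(284,316,3)])
E
```

```text
blank [[59.1, 82.9], [-0.5, 84.9], [59.7, -77.8], [13.0, -78.1]]
stop edge top z40 [[51.4, 97.3], [1.1, 100.5]] tcp [[  4.16479388 -72.86012015]]
165 [(99, 91, 86), (91, 84, 80), (92, 85, 79), (96, 88, 83), (96, 89, 84), (96, 88, 84), (104, 64, 39), (174, 132, 80), (244, 225, 146), (244, 224, 146), (244, 225, 146), (244, 225, 146), (244, 225, 146), (244, 226, 146)]
200 [(236, 230, 222), (98, 91, 86), (87, 80, 76), (91, 84, 79), (98, 90, 84), (98, 90, 84), (95, 88, 83), (96, 88, 83), (97, 59, 34), (196, 159, 98), (244, 226, 146), (244, 226, 147), (244, 226, 148), (244, 226, 146)]
235 [(243, 239, 231), (243, 240, 232), (241, 238, 229), (110, 100, 94), (99, 92, 86), (97, 89, 84), (97, 90, 85), (98, 90, 84), (95, 88, 83), (95, 87, 81), (101, 59, 31), (213, 173, 109), (244, 223, 143), (244, 223, 143)]
[(241, 197, 123), (241, 197, 124), (241, 197, 124), (241, 198, 124), (239, 193, 122), (134, 93, 55), (97, 56, 29), (96, 55, 28), (97, 55, 28), (95, 55, 27), (96, 56, 27)]
```

```bash
python3 - <<'E'
from h import *
import pickle
s,f=pickle.load(open("w2.pkl","rb"))
C=np.linalg.inv(np.array(f["T_tool_cam"]));fl=210/np.tan(np.radians(f["vertical_fov"])/2)
print(fl,f["cx"],f["cy"])
for p in[(0,0,0),(16,-13.5,0),(16,13.5,0),(16,-13.5,-40),(16,13.5,-40),(16,0,-10),(16,-13.5,-79)]:
    q=C@np.array([*p,1]);print(p,(fl*q[:2]/q[2]+[f["cx"],f["cy"]]).round(1))
cv2.imwrite("pics/w2c.png",cv2.resize(f["frame"][140:290,200:390],(760,600),interpolation=cv2.INTER_CUBIC)[:,:,::-1])
E
```

```text
326.44175377560504 289.0789039113776 211.88021178489834
(0, 0, 0) [290.5 237.4]
(16, -13.5, 0) [269.9 214.4]
(16, 13.5, 0) [311.2 214.4]
(16, -13.5, -40) [265.7 235.1]
(16, 13.5, -40) [316.1 235.1]
(16, 0, -10) [290.6 218.8]
(16, -13.5, -79) [259.2 266.4]
```

View pics/w2c.png

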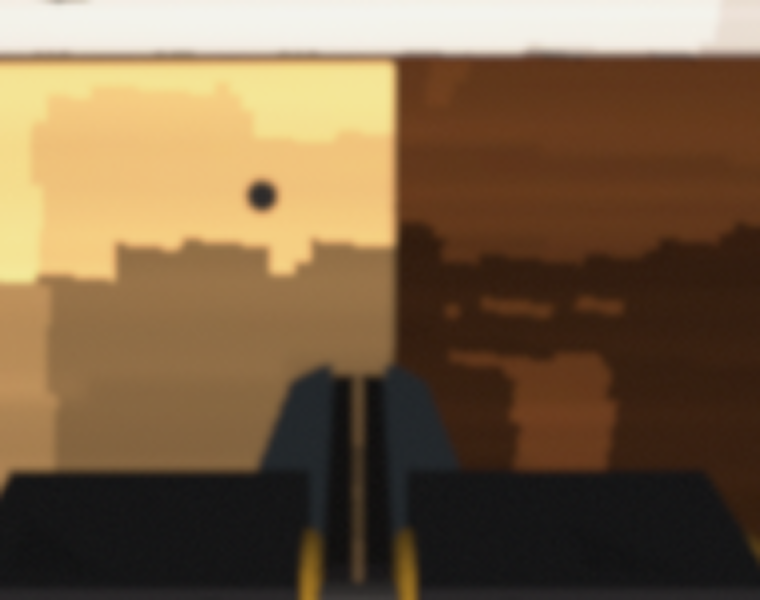

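The crop shows the fingertips at u 275–307, left of the blank's right edge (u 299), yet the force is almost zero. That contradicts a normal push, so I'll check from the other cameras before moving again.

```bash
python3 - <<'E'
from h import *
a=env.grab_frame("side");b=env.grab_frame("top")
c1=cv2.resize(a["frame"][150:300,150:340],(400,316),interpolation=cv2.INTER_CUBIC)
c2=cv2.resize(b["frame"][120:255,180:350],(400,318),interpolation=cv2.INTER_CUBIC)[:316]
cv2.imwrite("pics/v3.png",np.hstack([c1,c2])[:,:,::-1])
s=env.state();p=s["ee_pos"]
for f in(a,b):
  R=np.array(f["rvec"]);fl=210/np.tan(np.radians(f["vertical_fov"])/2);K=np.array([[fl,0,f["cx"]],[0,fl,f["cy"]],[0,0,1]])
  print(cv2.projectPoints(p.reshape(1,3),R,np.array(f["tvec"]),K,None)[0].ravel())
print(p,s["force"],s["gripper_width"])
E
```

```text
[251.11137925 206.01831255]
[272.18276522 179.16643866]
[621.36825879 -10.00792324  25.57803434] [-0.5873681   0.82477919 -0.59571802] 0.04941825983629497
```

View pics/v3.png

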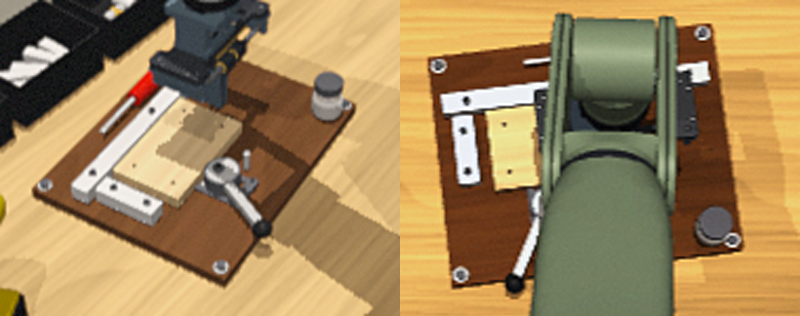

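```bash
python3 - <<'E'
from h import *
a=env.grab_frame("side");s=env.state();p=s["ee_pos"];RT=Ro.from_euler("xyz",s["ee_rot"],degrees=True).as_matrix()
fl=210/np.tan(np.radians(a["vertical_fov"])/2);K=np.array([[fl,0,a["cx"]],[0,fl,a["cy"]],[0,0,1]])
pr=lambda P:cv2.projectPoints(np.array(P,float).reshape(-1,1,3),np.array(a["rvec"]),np.array(a["tvec"]),K,None)[0].reshape(-1,2)
x0,y0,k=180,120,6.6
im=cv2.resize(a["frame"][y0:y0+90,x0:x0+120],(792,594),interpolation=cv2.INTER_CUBIC)[:,:,::-1].copy()
def dot(P,c):
    for q in pr(P): cv2.circle(im,tuple(int(v) for v in (q-[x0,y0]+.5)*k),3,c,-1)
tl=lambda L:[p+RT@np.array(l,float) for l in L]
dot(tl([(0,0,0)]),(0,0,255))
dot(tl([(x,y,0) for x in(-16,16) for y in(-13,13)]),(0,255,0))
dot(tl([(x,y,-79) for x in(-38,38) for y in(-89,89)]),(255,0,255))
jw=lambda x,y,z:[*(RJ@[x,y]+tJ),z]
dot([jw(x,y,36) for x in(-42,58) for y in(-78,82)],(255,255,0))
cv2.imwrite("pics/v4.png",im)
E
```

```text
(no output)
```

View pics/v4.png

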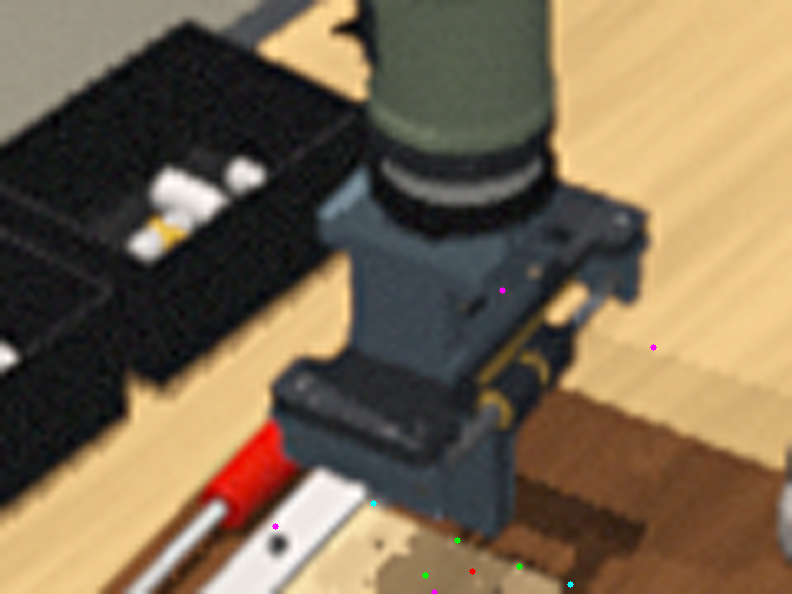

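The side view with overlays shows the finger ending about 30–36 mm above where the stated TCP should be. The wrist view agrees, so the closed fingertips are hovering over the blank. I'll back off and feel for the board gently.

Request:
{"method": "send_rows", "body": {"motion": [{"tx": 0, "ty": 0.03, "tz": 0, "rx": 0, "ry": 0, "rz": 0, "gripper": 1}, {"tx": 0, "ty": 0.042, "tz": 0, "rx": 0, "ry": 0, "rz": 0, "gripper": 1}, {"tx": 0, "ty": 0, "tz": 0, "rx": 0, "ry": 0, "rz": 0, "gripper": 1}, {"tx": 0, "ty": 0, "tz": 0.004, "rx": 0, "ry": 0, "rz": 0, "gripper": 1}, {"tx": 0, "ty": 0, "tz": 0.004, "rx": 0, "ry": 0, "rz": 0, "gripper": 1}, {"tx": 0, "ty": 0, "tz": 0.004, "rx": 0, "ry": 0, "rz": 0, "gripper": 1}]}}

```text
time_s: 5.52
ee_pos: [625.5, -45.3, 19.3]
ee_rot: [-180.0, 0.0, 6.9]
force: [0.4, -0.3, -0.1]
gripper_width: 0.4
gripper_force: 0.0
```

Request:
{"method": "send_rows", "body": {"motion": [{"tx": 0, "ty": 0, "tz": 0.004, "rx": 0, "ry": 0, "rz": 0, "gripper": 1}, {"tx": 0, "ty": 0, "tz": 0.004, "rx": 0, "ry": 0, "rz": 0, "gripper": 1}]}}

```text
time_s: 5.78
ee_pos: [625.6, -45.5, 15.4]
ee_rot: [180.0, 0.0, 6.9]
force: [0.3, -0.3, 0.3]
gripper_width: 0.3
gripper_force: 0.0
```

TCP z is 15.4, below the board top (18), with no force. So the real tip is higher than stated. I'll keep descending carefully.

Request:
{"method": "send_rows", "body": {"motion": [{"tx": 0, "ty": 0, "tz": 0.005, "rx": 0, "ry": 0, "rz": 0, "gripper": 1}, {"tx": 0, "ty": 0, "tz": 0.005, "rx": 0, "ry": 0, "rz": 0, "gripper": 1}]}}

```text
time_s: 6.02
ee_pos: [625.6, -45.7, 10.4]
ee_rot: [180.0, -0.0, 6.8]
force: [0.5, 0.7, 0.3]
gripper_width: 0.5
gripper_force: 0.0
```

Request:
{"method": "send_rows", "body": {"motion": [{"tx": 0, "ty": 0, "tz": 0.005, "rx": 0, "ry": 0, "rz": 0, "gripper": 1}, {"tx": 0, "ty": 0, "tz": 0.005, "rx": 0, "ry": 0, "rz": 0, "gripper": 1}]}}

```text
time_s: 6.28
ee_pos: [625.6, -45.7, 5.4]
ee_rot: [180.0, 0.0, 6.8]
force: [0.3, 0.0, 0.1]
gripper_width: 0.5
gripper_force: 0.0
```

Request:
{"method": "send_rows", "body": {"motion": [{"tx": 0, "ty": 0, "tz": 0.005, "rx": 0, "ry": 0, "rz": 0, "gripper": 1}, {"tx": 0, "ty": 0, "tz": 0.005, "rx": 0, "ry": 0, "rz": 0, "gripper": 1}]}}

```text
time_s: 6.52
ee_pos: [625.7, -45.7, 0.4]
ee_rot: [180.0, -0.0, 6.8]
force: [0.1, -0.5, 0.6]
gripper_width: 0.6
gripper_force: 0.0
```

Request:
{"method": "send_rows", "body": {"motion": [{"tx": 0, "ty": 0, "tz": 0.005, "rx": 0, "ry": 0, "rz": 0, "gripper": 1}, {"tx": 0, "ty": 0, "tz": 0.004, "rx": 0, "ry": 0, "rz": 0, "gripper": 1}]}}

```text
time_s: 6.78
ee_pos: [625.6, -45.7, -4.1]
ee_rot: [180.0, 0.0, 6.8]
force: [0.2, 0.5, -0.3]
gripper_width: 0.5
gripper_force: 0.0
```

Request:
{"method": "send_rows", "body": {"motion": [{"tx": 0, "ty": 0, "tz": 0.003, "rx": 0, "ry": 0, "rz": 0, "gripper": 1}, {"tx": 0, "ty": 0, "tz": 0.003, "rx": 0, "ry": 0, "rz": 0, "gripper": 1}]}}

```text
time_s: 7.02
ee_pos: [625.7, -45.7, -7.0]
ee_rot: [180.0, -0.0, 6.8]
force: [0.8, 0.2, 0.7]
gripper_width: 0.6
gripper_force: 0.0
```

```bash
python3 - <<'E'
from h import *
s=env.state();f=env.grab_frame("wrist");g=env.grab_frame("side");print(s["ee_pos"],s["force"])
c=cv2.resize(g["frame"][160:230,200:300],(800,560),interpolation=cv2.INTER_CUBIC)
cv2.imwrite("pics/v5.png",c[:,:,::-1]);save(f,"w3")
E
```

```text
[625.67381798 -45.72749632  -7.02836661] [0.79591279 0.19555382 0.70422882]
```

View pics/v5.png

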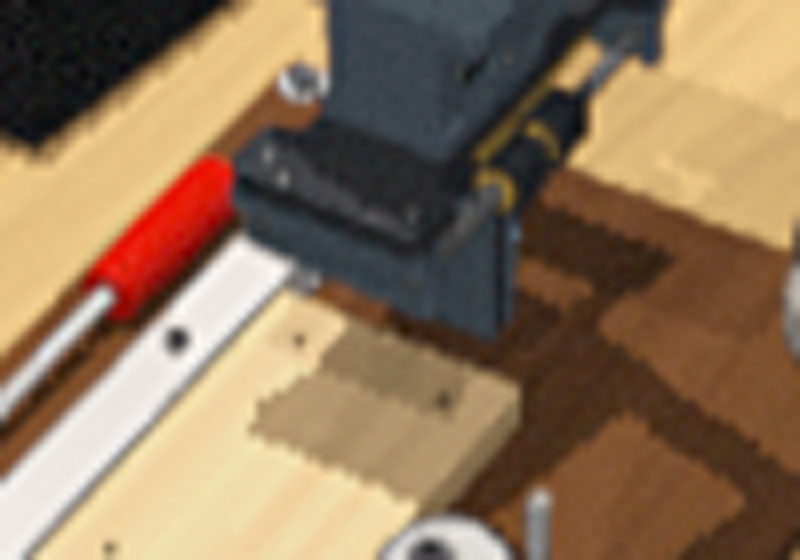

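```bash
python3 - <<'E'
from h import *
g=env.grab_frame("side");print(tojig(env.state()["ee_pos"]))
px=[(200+430/8,160+315/8),(200+495/8,160+340/8),(200+512/8,160+320/8)]
for z in(18,22,26,30,34):print(z,tojig(cast(g,px,z)).round(1).tolist())
E
```

```text
[[   4.1076793  -108.90951743]]
18 [[16.6, -107.9], [-10.7, -108.5], [-10.6, -120.9]]
22 [[14.3, -104.2], [-12.9, -104.8], [-12.7, -117.2]]
26 [[12.0, -100.5], [-15.0, -101.1], [-14.9, -113.4]]
30 [[9.8, -96.8], [-17.2, -97.4], [-17.1, -109.7]]
34 [[7.5, -93.1], [-19.4, -93.7], [-19.3, -106.0]]
```

The tip bottom now computes to about z 20–24, between the board and the blank's top. That is the right height, so I'll push.

Request:
{"method": "send_rows", "body": {"motion": [{"tx": 0, "ty": -0.02, "tz": 0, "rx": 0, "ry": 0, "rz": 0, "gripper": 1}, {"tx": 0, "ty": -0.016, "tz": 0, "rx": 0, "ry": 0, "rz": 0, "gripper": 1}, {"tx": 0, "ty": -0.006, "tz": 0, "rx": 0, "ry": 0, "rz": 0, "gripper": 1}, {"tx": 0, "ty": -0.006, "tz": 0, "rx": 0, "ry": 0, "rz": 0, "gripper": 1}, {"tx": 0, "ty": -0.006, "tz": 0, "rx": 0, "ry": 0, "rz": 0, "gripper": 1}, {"tx": 0, "ty": -0.006, "tz": 0, "rx": 0, "ry": 0, "rz": 0, "gripper": 1}]}}

```text
time_s: 7.92
ee_pos: [622.1, -15.9, -6.9]
ee_rot: [180.0, -0.0, 6.8]
force: [0.4, -1.4, -0.1]
gripper_width: 0.9
gripper_force: 0.5
```

Request:
{"method": "send_rows", "body": {"motion": [{"tx": 0, "ty": -0.006, "tz": 0, "rx": 0, "ry": 0, "rz": 0, "gripper": 1}, {"tx": 0, "ty": -0.004, "tz": 0, "rx": 0, "ry": 0, "rz": 0, "gripper": 1}]}}

```text
time_s: 8.18
ee_pos: [621.5, -10.8, -6.9]
ee_rot: [180.0, -0.0, 6.8]
force: [-0.8, -1.0, -0.2]
gripper_width: 0.6
gripper_force: 0.6
```

Request:
{"method": "send_rows", "body": {"motion": [{"tx": 0, "ty": -0.004, "tz": 0, "rx": 0, "ry": 0, "rz": 0, "gripper": 1}, {"tx": 0, "ty": -0.003, "tz": 0, "rx": 0, "ry": 0, "rz": 0, "gripper": 1}]}}

```text
time_s: 8.43
ee_pos: [621.4, -8.1, -6.9]
ee_rot: [179.9, -0.0, 6.9]
force: [2.2, -5.6, -0.6]
gripper_width: 0.6
gripper_force: 2.7
```

Request:
{"method": "send_rows", "body": {"motion": [{"tx": 0, "ty": -0.002, "tz": 0, "rx": 0, "ry": 0, "rz": 0, "gripper": 1}, {"tx": 0, "ty": -0.002, "tz": 0, "rx": 0, "ry": 0, "rz": 0, "gripper": 1}]}}

```text
time_s: 8.68
ee_pos: [621.7, -8.0, -6.8]
ee_rot: [179.7, -0.1, 6.9]
force: [1.5, -10.9, 0.1]
gripper_width: 0.9
gripper_force: 5.4
```

```bash
python3 - <<'E'
from h import *
s=env.state();f=env.grab_frame("wrist");save(f,"w4");print(s["ee_pos"],s["force"],tojig(s["ee_pos"]))
im=f["frame"].astype(int)
for v in(130,150,170,190,210):
    r=im[v];l=(r[:,0]>130)&(r[:,0]-r[:,2]>40); k=np.where(l)[0]
    runs=np.split(k,np.where(np.diff(k)>3)[0]+1);b=max(runs,key=len)
    print(v,b[0],b[-1],tojig(wcast(s,f,[(b[0],v),(b[-1]+1,v)],36)).round(1).tolist())
E
```

```text
[621.71065963  -8.02841817  -6.82474671] [  1.50505511 -10.89522298   0.12189324] [[  4.76244799 -71.05616051]]
130 556 559 [[75.6, -199.0], [75.6, -201.0]]
150 552 559 [[66.1, -199.2], [66.1, -203.1]]
170 0 271 [[55.9, 73.7], [56.1, -61.3]]
190 0 271 [[45.8, 76.1], [45.9, -61.2]]
210 0 271 [[35.3, 78.5], [35.4, -61.1]]
```

The blank's right edge is now at jig y≈-61, square, and the force rose to 11 N. That means it is seated against the stop. I'll retreat, lift and go to the lever.

Request:
{"method": "send_rows", "body": {"motion": [{"tx": 0, "ty": 0.03, "tz": 0, "rx": 0, "ry": 0, "rz": 0, "gripper": 1}, {"tx": 0, "ty": 0, "tz": -0.06, "rx": 0, "ry": 0, "rz": 0, "gripper": 1}, {"tx": 0, "ty": 0, "tz": -0.06, "rx": 0, "ry": 0, "rz": 0, "gripper": 1}, {"tx": -0.058, "ty": -0.084, "tz": 0, "rx": 0, "ry": 0, "rz": 0, "gripper": 1}, {"tx": -0.058, "ty": -0.084, "tz": 0, "rx": 0, "ry": 0, "rz": 0, "gripper": 1}, {"tx": -0.058, "ty": -0.084, "tz": 0, "rx": 0, "ry": 0, "rz": 0, "gripper": 1}, {"tx": -0.058, "ty": -0.084, "tz": 0, "rx": 0, "ry": 0, "rz": 0, "gripper": 1}, {"tx": 0, "ty": 0, "tz": 0, "rx": 0, "ry": 0, "rz": 0.25, "gripper": 1}, {"tx": 0, "ty": 0, "tz": 0, "rx": 0, "ry": 0, "rz": 0.25, "gripper": 1}, {"tx": 0, "ty": 0, "tz": 0, "rx": 0, "ry": 0, "rz": 0.25, "gripper": 1}, {"tx": 0, "ty": 0, "tz": 0, "rx": 0, "ry": 0, "rz": 0.25, "gripper": 1}, {"tx": 0, "ty": 0, "tz": 0, "rx": 0, "ry": 0, "rz": 0, "gripper": 1}]}}

```text
time_s: 10.22
ee_pos: [487.2, 132.6, 53.0]
ee_rot: [-180.0, 0.0, -23.1]
force: [0.3, 0.0, 0.8]
gripper_width: 0.7
gripper_force: 0.0
```

```bash
python3 - <<'E'
from h import *
s=env.state();f=env.grab_frame("wrist");save(f,"w5");p=tojig(s["ee_pos"])[0];print(s["ee_pos"],s["ee_rot"],s["force"],p)
d=p-[-63,20];a=np.radians(150);u=np.array([np.cos(a),np.sin(a)]);t=np.array([-u[1],u[0]]);print("r,tang",d@u,d@t)
E
```

```text
[487.24991492 132.62443379  53.0026745 ] [-1.79985351e+02  3.90661852e-02 -2.31052524e+01] [0.32742173 0.04869835 0.75196767] [-111.94490794   84.64326051]
r,tang 74.7091639181647 -31.510251810375426
```

View pics/w5.png

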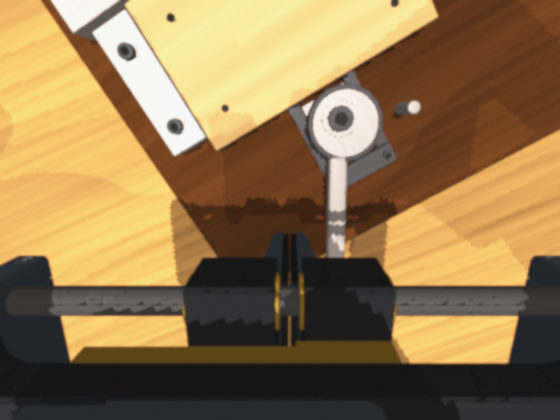

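The wrist view shows the lever arm vertical at u≈337, the fingers at u≈290 parallel to it on its clockwise side, and the pin at (410,107). This matches the plan.

Request:
{"method": "send_rows", "body": {"motion": [{"tx": 0, "ty": 0, "tz": 0.05, "rx": 0, "ry": 0, "rz": 0, "gripper": 1}, {"tx": 0, "ty": 0, "tz": 0.04, "rx": 0, "ry": 0, "rz": 0, "gripper": 1}, {"tx": 0, "ty": 0, "tz": 0.01, "rx": 0, "ry": 0, "rz": 0, "gripper": 1}, {"tx": 0, "ty": 0.014, "tz": 0, "rx": 0, "ry": 0, "rz": 0, "gripper": 1}, {"tx": 0, "ty": 0.01, "tz": 0, "rx": 0, "ry": 0, "rz": 0, "gripper": 1}, {"tx": 0, "ty": 0.006, "tz": 0, "rx": 0, "ry": 0, "rz": 0, "gripper": 1}]}}

```text
time_s: 11.02
ee_pos: [481.8, 118.5, 3.7]
ee_rot: [-180.0, -0.1, -23.2]
force: [-0.1, 0.0, -1.0]
gripper_width: 0.6
gripper_force: 0.0
```

Request:
{"method": "send_rows", "body": {"motion": [{"tx": -0.0026, "ty": 0.0158, "tz": 0, "rx": 0, "ry": 0, "rz": -0.2, "gripper": 1}, {"tx": -0.0026, "ty": 0.0158, "tz": 0, "rx": 0, "ry": 0, "rz": -0.2, "gripper": 1}]}}

```text
time_s: 11.28
ee_pos: [474.5, 105.3, 3.7]
ee_rot: [-179.9, -0.1, -11.0]
force: [1.1, 3.2, -0.3]
gripper_width: 0.9
gripper_force: 1.2
```

Request:
{"method": "send_rows", "body": {"motion": [{"tx": -0.0026, "ty": 0.0158, "tz": 0, "rx": 0, "ry": 0, "rz": -0.2, "gripper": 1}, {"tx": -0.0026, "ty": 0.0158, "tz": 0, "rx": 0, "ry": 0, "rz": -0.2, "gripper": 1}, {"tx": -0.0026, "ty": 0.0158, "tz": 0, "rx": 0, "ry": 0, "rz": -0.2, "gripper": 1}, {"tx": -0.0026, "ty": 0.0158, "tz": 0, "rx": 0, "ry": 0, "rz": -0.2, "gripper": 1}, {"tx": -0.0026, "ty": 0.0158, "tz": 0, "rx": 0, "ry": 0, "rz": -0.2, "gripper": 1}, {"tx": -0.0026, "ty": 0.0158, "tz": 0, "rx": 0, "ry": 0, "rz": -0.2, "gripper": 1}]}}

```text
time_s: 12.02
ee_pos: [469.0, 58.0, 3.5]
ee_rot: [-180.0, -0.0, 25.0]
force: [-0.1, 2.6, -0.2]
gripper_width: 0.1
gripper_force: 1.2
```

```bash
cat > q.py <<'E'
from h import *
s=env.state();d=tojig(s["ee_pos"])[0]-[-63,20];yaw=s["ee_rot"][2]
a=np.radians(yaw-6.86+180);u=np.array([np.cos(a),np.sin(a)]);t=np.array([-u[1],u[0]])
print(s["ee_pos"],yaw,s["force"],"r,t",d@u,d@t,"q_yaw",a-np.radians(150),"q_contact",np.arctan2(d[1],d[0])%(2*np.pi)+np.arcsin(16.5/np.hypot(*d))-np.radians(150))
E
python3 q.py
```

```text
[468.96582779  58.00098212   3.49119847] 24.99285580448472 [-0.05580031  2.64026685 -0.20781058] r,t 74.4929960417758 -16.75211048577692 q_yaw 0.8400768121759223 q_contact 0.8366937410872444
```

Tracking is right on plan (q≈0.84). I'll continue in two stages.

Request:
{"method": "send_rows", "body": {"motion": [{"tx": -0.0026, "ty": 0.0158, "tz": 0, "rx": 0, "ry": 0, "rz": -0.2, "gripper": 1}, {"tx": -0.0026, "ty": 0.0158, "tz": 0, "rx": 0, "ry": 0, "rz": -0.2, "gripper": 1}, {"tx": -0.0026, "ty": 0.0158, "tz": 0, "rx": 0, "ry": 0, "rz": -0.2, "gripper": 1}]}}

```text
time_s: 12.4
ee_pos: [476.1, 36.0, 3.1]
ee_rot: [-179.8, 0.1, 43.0]
force: [-3.7, 4.3, -0.2]
gripper_width: 0.4
gripper_force: 2.7
```

Request:
{"method": "send_rows", "body": {"motion": [{"tx": -0.0026, "ty": 0.0158, "tz": 0, "rx": 0, "ry": 0, "rz": -0.2, "gripper": 1}, {"tx": -0.0026, "ty": 0.0158, "tz": 0, "rx": 0, "ry": 0, "rz": -0.2, "gripper": 1}]}}

```text
time_s: 12.65
ee_pos: [482.9, 23.4, 2.5]
ee_rot: [-179.5, 0.2, 54.9]
force: [-7.0, 5.5, 0.9]
gripper_width: 0.3
gripper_force: 4.4
```

```bash
python3 q.py
```

```text
[482.92953825  23.38803295   2.46041211] 54.9362471754534 [-6.99145069  5.50309408  0.89535448] r,t 76.49518534372343 -20.383355360121488 q_yaw 1.3626875808125845 q_contact 1.3122391857600229
```

Request:
{"method": "send_rows", "body": {"motion": [{"tx": 0.002, "ty": 0.012, "tz": 0, "rx": 0, "ry": 0, "rz": -0.13, "gripper": 1}, {"tx": 0, "ty": 0.009, "tz": 0, "rx": 0, "ry": 0, "rz": -0.1, "gripper": 1}]}}

```text
time_s: 12.9
ee_pos: [487.9, 17.6, 1.6]
ee_rot: [-179.1, 0.5, 61.8]
force: [-14.2, 0.7, 2.7]
gripper_width: 0.4
gripper_force: 5.3
```

```bash
python3 q.py
```

```text
[487.88022041  17.60269642   1.57504649] 61.789731358900056 [-14.23743492   0.70602066   2.68844066] r,t 76.27372162310408 -22.26836270115212 q_yaw 1.482303445047084 q_contact 1.4074244501900055
```

Request:
{"method": "send_rows", "body": {"motion": [{"tx": 0, "ty": 0.008, "tz": 0, "rx": 0, "ry": 0, "rz": 0, "gripper": 1}, {"tx": 0, "ty": 0.004, "tz": 0, "rx": 0, "ry": 0, "rz": 0, "gripper": 1}]}}

```text
time_s: 13.15
ee_pos: [491.6, 14.8, 1.2]
ee_rot: [-178.9, 0.5, 61.7]
force: [-14.3, 0.1, 2.6]
gripper_width: 0.7
gripper_force: 6.1
```

```bash
python3 q.py
```

```text
[491.61216731  14.79440795   1.22001648] 61.67890958330818 [-14.29792021   0.05579975   2.59759269] r,t 77.01803678409645 -17.503220368223804 q_yaw 1.4803692401800999 q_contact 1.4673623124739286
```

Request:
{"method": "send_rows", "body": {"motion": [{"tx": 0, "ty": 0.004, "tz": 0, "rx": 0, "ry": 0, "rz": 0, "gripper": 1}, {"tx": 0, "ty": 0.003, "tz": 0, "rx": 0, "ry": 0, "rz": 0, "gripper": 1}]}}

```text
time_s: 13.4
ee_pos: [493.5, 13.4, 1.1]
ee_rot: [-178.8, 0.6, 61.7]
force: [-14.8, 1.3, 5.6]
gripper_width: 0.4
gripper_force: 7.0
```

```bash
python3 q.py
```

```text
[493.54550016  13.44967487   1.09022365] 61.68603858152154 [-14.76800283   1.28760532   5.5540523 ] r,t 77.2825848465629 -15.17294419891219 q_yaw 1.480493664671291 q_contact 1.4976950308378698
```

The lever is at q≈1.5, at its pin. I'll back off, lift and check.

Request:
{"method": "send_rows", "body": {"motion": [{"tx": 0, "ty": -0.02, "tz": 0, "rx": 0, "ry": 0, "rz": 0, "gripper": 1}, {"tx": 0, "ty": -0.04, "tz": 0, "rx": 0, "ry": 0, "rz": 0, "gripper": 1}, {"tx": 0, "ty": 0, "tz": -0.06, "rx": 0, "ry": 0, "rz": 0, "gripper": 1}, {"tx": 0, "ty": 0, "tz": -0.1, "rx": 0, "ry": 0, "rz": 0, "gripper": 1}, {"tx": -0.1, "ty": 0, "tz": -0.1, "rx": 0, "ry": 0, "rz": 0, "gripper": 1}, {"tx": -0.1, "ty": 0, "tz": -0.05, "rx": 0, "ry": 0, "rz": 0, "gripper": 1}, {"tx": -0.1, "ty": 0, "tz": 0, "rx": 0, "ry": 0, "rz": 0, "gripper": 1}, {"tx": 0, "ty": 0, "tz": 0, "rx": 0, "ry": 0, "rz": 0, "gripper": 1}]}}

```text
time_s: 14.4
ee_pos: [409.5, -101.7, 153.2]
ee_rot: [179.8, -0.0, 61.5]
force: [-0.1, 1.1, -1.1]
gripper_width: 0.5
gripper_force: 0.0
```

```bash
python3 - <<'E'
from h import *
s=env.state();print(s["time_s"],s["ee_pos"],s["force"])
f=env.grab_frame("top");save(f,"t9");im=f["frame"];hsv=cv2.cvtColor(im,cv2.COLOR_RGB2HSV)
fl=210/np.tan(np.radians(f["vertical_fov"])/2);K=np.array([[fl,0,f["cx"]],[0,fl,f["cy"]],[0,0,1]])
def pj(x,y,z):
    w=RJ@[x,y]+tJ;return cv2.projectPoints(np.array([[*w,z]]),np.array(f["rvec"]),np.array(f["tvec"]),K,None)[0].ravel()
# blank
m=((hsv[...,2]>130)&(hsv[...,1]>50)&(hsv[...,0]>10)&(hsv[...,0]<32)).astype(np.uint8)
k=np.zeros_like(m);k[155:205,205:285]=1
c=max(cv2.findContours(m*k,0,1)[0],key=cv2.contourArea).reshape(-1,2)
r=cv2.minAreaRect(tojig(cast(f,c,36)).astype(np.float32));print("blank",r)
# knob: darkest blob in window around the pivot
for q in(1.3,1.4,1.5):
    a=np.radians(150)+q;p=pj(-63+108*np.cos(a),20+108*np.sin(a),36);print(q,p.round(1))
v=im.max(2);k=np.zeros_like(m);k[195:262,205:300]=1
d=((v<35)&(k>0)).astype(np.uint8);n,l,st,ce=cv2.connectedComponentsWithStats(d)
for i in range(1,n):
    if st[i,4]>8:
        kj=tojig(cast(f,ce[i],36))[0];e=kj-[-63,20];print(ce[i],st[i,4],kj,np.hypot(*e),np.arctan2(e[1],e[0])%(2*np.pi)-np.radians(150))
E
```

```text
14.4 [ 409.51359949 -101.66606777  153.23840526] [-0.06358364  1.11548615 -1.05894412]
blank ((11.319915771484375, 20.465126037597656), (161.7861785888672, 99.68610382080078), 89.97329711914062)
1.3 [272.5 228.5]
1.4 [274.7 225.4]
1.5 [276.6 222.1]
[245.5 212.7] 10 [-85.34764621  15.08455661] 22.881845970051458 0.7401047435298564
[276.04081633 223.57142857] 49 [-127.441631    -67.39478023] 108.58439767022409 1.4590311948200836
[293.93548387 259.58064516] 31 [-235.2816347  -104.41267794] 212.50759066004895 1.149034424833434
```

The blank is at jig (11, 20.5) and square, the lever is at about 1.46 rad, and the arm is clear. I'm handing in.

```bash
python3 -c "
from workcell import env
print(env.job_done())"
```

```text
the job is handed in; nothing more can be done
None
```

I handed in the job at about 14.5 s. By the last camera check, the blank sits square against the fence and end stop and the cam lever is at about 1.46 rad, near its stop pin. I didn't measure the cam's clamping force, and the hand-in returned no verdict.

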